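Lift the ferment weight out of the deep crock with the lifting key

ROBOT

A 6-joint arm with a two-finger parallel gripper is mounted at the origin on a cart in front of the work surface, level with it; the furniture and walls round the work are solid. World frame = base frame: x ahead of the robot, y to its left, z up, the work surface at z = 0. Lengths are in mm, angles in rad, forces in N, time in s.
With the tool pointing down it reaches from about 400 to 925 mm from the base axis. Payload 12.5 kg.
Tool frame: the origin (TCP) lies between the finger pads; the fingertips stand 25 mm ahead of it and the grasp point (between the pads) lies 6 mm ahead of it; z points along the fingers, y is the line along which they close (so a half turn about z gives the same grasp; the last joint's range is limited). The gripper opens to 95 mm and grips with 3 to 60 N. Pads are 20 mm wide; open, the fingers measure 119 mm over their backs; the gripper's body (75 mm by 180 mm) begins 59 mm behind the grasp point.
Start: joints at [-1.41, 0.491, 1.559, -0, 1.092, -0.106], TCP at [164.801, -602.897, 239.661] pointing down, gripper open.
Joint ranges: [-3.1, 3.1], [-0.84, 2.19], [0.05, 2.79], [-1.13, 4.28], [0.06, 2.93], [-2.69, 2.69]. Speed limits (rad/s): [2.22, 2.22, 2.79, 3.14, 3.14, 3.14].

INTERFACE

Orientations are given as [roll, pitch, yaw] about the fixed x, y, z axes, in that order (R = Rz(yaw) Ry(pitch) Rx(roll)).
In Python, from cell import state, read_camera, job_done, cut_out gives the robot as it stands. The module is installed in compiled form; this text tells all that it offers.
- The arm moves only by the tool jog_arm, never from a script. Its argument "motion" is a list of rows, each a list of 2 entries, a list of its own where there are three numbers: the shift along the tool's x, y, z in mm, then the turn about the tool's z in rad. A call has 1 to 5 rows; each row is the pose to reach, as a shift and turn from the pose commanded when the call began, along the tool's axes at that moment; what a row does not reach only later rows make up. A row lasts 1/10 s, in which the tool goes at most 50 mm and 8.59 degrees, less where a joint would pass 70% of its speed; a pose out of reach is approached as far as the arm can. A call with a gripper value outside its range is refused whole. "grip" is the closure, from 0 (fully open) to 1 (shut), set as the call begins (left out, the last holds). The fingers move at their own pace and stop on an object; the grip force is fixed at half the most. Time passes only in rows, so rows that repeat a pose let the fingers close. It gives the time, the measured TCP pose, the force, the opening and the grip force at its end, in the units of the state.
- state(): the state, without advancing time (a new reading comes with each control period).
- read_camera(name): name is "side" or "top"; returns a dict with "img" (420x560x3 uint8, blue, green, red), "vertical_fov" (degrees; the focal length in pixels is half the picture's height over the tangent of half this angle, whatever the lens; pixels are square), "cx", "cy" (the principal point, pixels), "k1" (the pictures are not rectified: a ray, as slopes to the right and down, at radius r is drawn at 1 + k1 r^2 times it, then the intrinsics apply), "extrinsics" (4x4, takes a point from camera to world coordinates). Camera axes: x right, y up, looking along -z (the intrinsics and any distortion apply to the point x, -y, -z); pixel columns grow to the right and rows downward; lengths in mm; the calibration is good to about 2 mm. A picture is of the moment at which its call begins. There is no depth.
- job_done(): hands the job in; it is judged then, once.
Trained networks look in a picture, given as the dict that the camera call returned (one of the last four; its "shot" number tells which), for a name from the list of things; names that differ only in an ending like _2 or _b are one class to them, and where a whole thing is asked for, a point or a joint stands for the part that bears it (a point fixed in the world has none). Each returns a list of dicts, best first, with "p" (0 to 1); they miss things now and then, are a little off and sometimes report something else, mostly with a low value. They report only what shows in the picture. A call takes as long as a camera call. They do not tell look-alikes from the thing itself.
- cut_out(name, picture): "region" (420x560 bool, what is visible of it) and "box" ([left, top, right, bottom] in pixels, round what is visible of it).
The state is a dict: "t": time; "joints": joint angles; "qvel": joint speeds; "tau": joint torques, N m; "eef_pos": TCP position; "tcp_rot": TCP orientation; "ft_force": force on the tool from outside, world axes, zero at the start; "moment": the same for the moment, N m; "opening": opening from 0.0 (shut) to 1.0 (fully open); "grip_force": force on a finger pad.
Only numpy, scipy, OpenCV 4.12 (cv2) and the standard library are available. Lean on these libraries where they do the work, as an engineer would, in place of code of your own. Each camera call takes 0.05 s, during which the arm holds its last target. There are 200 camera calls.

TASK

Use the lifting key to get the slotted ferment weight up out of the deep, narrow crock (feel for the slot with light pressure, never forcing, and never putting the fingers on the weight), and set it gently upright in the middle of the plate. Then hang the key upright in its stand again as it was, leaving the crock standing where it is and the other things alone.

Things in the scene. Friction and masses are not known exactly. Their poses are not given: they have to be found in the camera images.
- key_grip (a point): Lifting key (loose, 0.13 kg, 170 mm tall): a flat wooden handle block 60 x 14 x 40 mm (along the key's x, y, z) on a round steel shaft 8 mm thick with a steel cross-bar at its foot. Here: centre of the handle; z up along the shaft. It hangs upright in its stand, the handle's underside (20 mm below this point) lying across the stand's rim. Grip the handle across its 14 mm thickness.
- key_foot (a point): The underside of the key's cross-bar, below the shaft, 150 mm under key_grip. The cross-bar is 32 mm long along the key's x (parallel to the handle), round, 9 mm thick.
- lifting_key: The whole lifting key; origin at key_foot, axes as there.
- stand_rim (a point): Key stand (fixed): a grey upright tube on a dark round foot, 60 mm outside, bore 48 mm, 145 mm tall, open at the top, bottom of the bore 10 mm above the table. Here: the centre of its upper rim.
- crock_rim (a point): Crock (stands loose, 1.6 kg): white glazed upright tube, 84 mm outside (89 at the lip), bore 64 mm, 140 mm tall, its inner floor 8 mm above the table. Here: the centre of its rim.
- crock: The crock; origin at the centre of its underside, z up.
- weight_center (a point): Ferment weight (loose, about 0.2 to 0.45 kg), standing on the crock's floor: a reddish-brown round cup 56 mm across and 40 mm tall, closed by a slotted steel cap. Here: its centre, 20 mm above its underside, z up. Below the cap is an empty round cavity 48 mm across, from 14 mm below to 12 mm above this point.
- slot_center (a point): Centre of the cap's top face, 2 mm below the weight's rim. The cap is 6 mm thick with one central through slot 38 x 16 mm. It turns stiffly in the cup (0.12 N m), so this pose does not tell the slot's direction: its long side lies anywhere within 1.05 rad either side of this point's x axis (which is the weight's). Searching by feel or sight is needed.
- weight: The ferment weight; origin at the centre of its underside. The key's cross-bar, in line with the slot to about 0.15 rad and centred to about 1.5 mm, drops through the cap into the cavity; turned there by about a quarter turn (1.0 to 1.6 rad, either way), it carries the weight by the cap's underside. Turned back, it comes out again.
- plate: White round plate (loose, 0.5 kg), 210 mm across, 21 mm high at the rim, with a flat middle 150 mm across and 7 mm above the table; origin at the centre of its underside.
- mixing_bowl: bystander: mixing bowl, on the table; leave it alone
- timer: bystander: timer, on the table; leave it alone
- cutter_heart: bystander: heart cutter, on the table; leave it alone
- clip_jar: bystander: clip-top jar, on the table; leave it alone
Mind the look-alikes: they are no part of the job. Of the things that look like the lifting_key, the smaller one is meant.

How it is judged:
By the outcome, as a careful person would: the job done as asked, in the order asked, and still so for the second after the job is handed in, with the robot touching nothing.
It also fails if it takes over 72 s, if anything falls off the work surface, if the arm or the gripper's body presses on something with over 40 N, if the wrist force passes 120 N, or if a joint passes its speed limit or range.

## Working session

There is one attempt and no reset: what is moved stays moved. The work goes in short steps, Python scripts to look and compute and a tool call to move; the robot and the scene stay as the last step left them, time stands still between calls to the robot, and variables do not carry over. Pictures are saved under pics/ and viewed, at most 10 in all, crops included, and the job is handed in when it is done.

Besides the shell and the picture viewer there is one more tool, called after "Call:" as name(argument=value, ...), one argument or row to a line, values as JSON. jog_arm: Moves the arm, as the interface text tells. Its arguments: {"type":"object","properties":{"motion":{"type":"array"},"grip":{"type":"number"}},"required":["motion"]}

```bash
mkdir -p pics; cat > h.py <<'E'
import numpy as np, cv2
from cell import *
def K(p):
    f=p["img"].shape[0]/2/np.tan(np.radians(p["vertical_fov"])/2); return f,p["cx"],p["cy"],p["k1"]
def ray(p,u,v):
    f,cx,cy,k=K(p); d=np.array([(u-cx)/f,(v-cy)/f]); s=d.copy()
    for _ in range(30): s=d/(1+k*(s@s))
    E=np.array(p["extrinsics"]); r=E[:3,:3]@np.array([s[0],-s[1],-1]); return E[:3,3],r/np.linalg.norm(r)
def at_z(p,u,v,z):
    o,r=ray(p,u,v); return o+r*(z-o[2])/r[2]
def proj(p,X):
    f,cx,cy,k=K(p); E=np.array(p["extrinsics"]); c=E[:3,:3].T@(np.array(X,float)-E[:3,3])
    s=np.array([c[0],-c[1]])/-c[2]; s=s*(1+k*(s@s)); return s*f+[cx,cy]
E
python3 - <<'E'
from h import *
for n in("top","side"):
    p=read_camera(n); cv2.imwrite(f"pics/{n}0.png",p["img"]); print(n,K(p),np.round(p["extrinsics"],3).tolist())
    for o in("lifting_key","stand_rim","crock","weight","plate","slot_center"):
        try: print(o,[(round(d["p"],2),np.round(d["box"]).tolist()) for d in cut_out(o,p)][:4])
        except Exception as e: print(o,e)
s=state();print(s)
E
```

```text
top (np.float64(434.5888240175927), 281.16707284829846, 210.49216523020226, -0.12247984885841066) [[0.019, 0.985, -0.171, 372.755], [-1.0, 0.016, -0.017, 27.815], [-0.014, 0.171, 0.985, 1419.526], [0.0, 0.0, 0.0, 1.0]]
lifting_key [(0.78, [151.0, 179.0, 188.0, 208.0]), (0.52, [193.0, 233.0, 206.0, 249.0])]
stand_rim [(0.72, [188.0, 229.0, 223.0, 259.0])]
crock [(0.6, [273.0, 208.0, 303.0, 244.0]), (0.45, [245.0, 137.0, 305.0, 198.0])]
weight [(0.73, [281.0, 219.0, 299.0, 232.0])]
plate [(0.83, [357.0, 203.0, 421.0, 267.0]), (0.17, [330.0, 153.0, 368.0, 191.0])]
slot_center [(0.66, [279.0, 220.0, 295.0, 232.0])]
side (np.float64(402.6036690787491), 289.0135489688385, 216.5588185855087, 0.03815745482446684) [[-1.0, 0.023, -0.01, 602.539], [-0.021, -0.523, 0.852, 916.291], [0.015, 0.852, 0.523, 664.371], [0.0, 0.0, 0.0, 1.0]]
lifting_key [(0.56, [326.0, 257.0, 355.0, 283.0]), (0.55, [263.0, 250.0, 282.0, 364.0])]
stand_rim [(0.68, [313.0, 273.0, 361.0, 344.0]), (0.64, [328.0, 257.0, 358.0, 282.0])]
crock [(0.61, [293.0, 204.0, 330.0, 265.0])]
weight []
plate [(0.92, [287.0, 179.0, 345.0, 209.0])]
slot_center []
{'t': 0.7, 'joints': array([-1.40957889e+00,  4.90863019e-01,  1.55888716e+00, -3.96202349e-06,
        1.09167097e+00, -1.05610850e-01]), 'qvel': array([ 0.00085406, -0.00039687,  0.00021284,  0.00072358,  0.00184402,
       -0.00155841]), 'tau': array([ 1.15736511e-03, -6.12333298e+01, -2.58400726e+01,  6.93849614e-02,
        4.43776441e-02,  5.12007162e-06]), 'eef_pos': array([ 164.81464309, -602.9049926 ,  239.68835632]), 'tcp_rot': array([3.14142248e+00, 2.15748030e-05, 2.66830108e-01]), 'ft_force': array([-0.40554188,  0.19030902,  0.88218033]), 'moment': array([-0.04651276, -0.02818484,  0.02778309]), 'grip_force': 0.0, 'opening': 1.00350904735876}
```

View pics/top0.png

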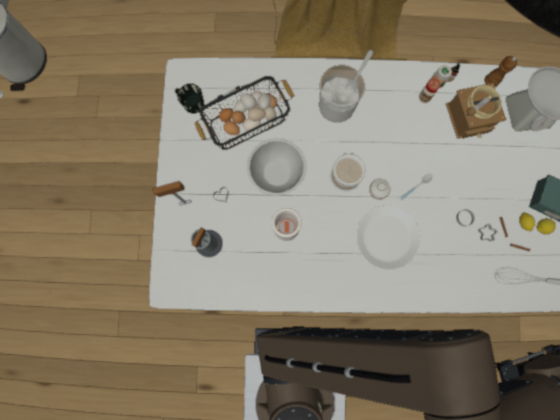

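View pics/side0.png

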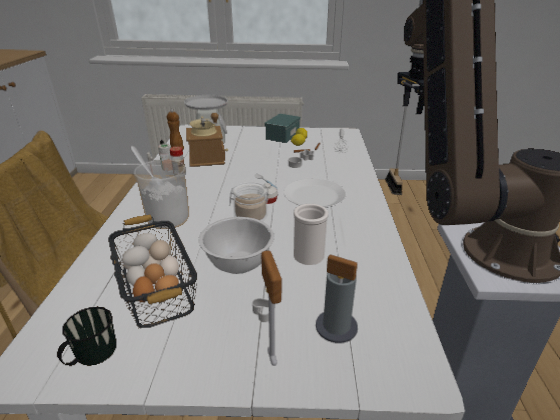

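The top picture shows the stand at about (208,243), with a key handle in it at (199,237). A bigger look-alike key lies loose at (170,188), or (271,275) in the side view. The crock is at (287,224) with a slot-like reddish patch inside, and the plate is at (388,237). Candidates for the key: side (341,268) in the stand, smaller, and side (271,275), larger. I choose the one in the stand and check it in a crop.

```bash
python3 - <<'E'
from h import *
p=read_camera("top");q=read_camera("side")
def cr(i,u,v,w,h,s): return cv2.resize(i[v-h//2:v+h//2,u-w//2:u+w//2],None,fx=s,fy=s,interpolation=cv2.INTER_CUBIC)
a=cr(p["img"],200,240,50,50,6);b=cr(p["img"],287,224,50,50,6);c=cr(q["img"],341,295,66,100,3);d=cr(q["img"],275,305,66,130,3)
im=np.zeros((600,800,3),np.uint8); im[:300,:300]=a;im[300:,:300]=b;im[:300,310:508]=c;im[:390,520:718]=d
cv2.imwrite("pics/crop.png",im)
def brown(P,box):
    x0,y0,x1,y1=box; I=P["img"][y0:y1,x0:x1].astype(int); m=((I[...,2]-I[...,0])>45).astype(np.uint8)
    r=cv2.minAreaRect(cv2.findNonZero(m)); pts=cv2.boxPoints(r)+[x0,y0]; return pts,m.sum()
for P,box,z in((p,(185,222,215,255),185),(q,(320,250,362,290),185)):
    pts,n=brown(P,box);print(n,np.round(pts,1).tolist(),[np.round(at_z(P,*t,z)[:2]).tolist() for t in pts])
for n,z in(("plate",21),("plate",7)):
    for P in(p,q):
        r=cut_out(n,P)[0]["region"];c,_=cv2.findContours(r.astype(np.uint8),0,2);e=cv2.fitEllipse(max(c,key=len));print(n,e,at_z(P,*e[0],z))
r=[d for d in cut_out("crock",p)]
for d in r: print(d["box"],at_z(p,(d["box"][0]+d["box"][2])/2,(d["box"][1]+d["box"][3])/2,70))
E
```

```text
86 [[191.0, 244.0], [199.4, 227.2], [203.8, 229.4], [195.4, 246.2]] [[485.0, 307.0], [534.0, 285.0], [528.0, 271.0], [479.0, 293.0]]
167 [[323.5, 272.6], [328.8, 254.1], [358.5, 262.6], [353.3, 281.1]] [[543.0, 331.0], [530.0, 274.0], [474.0, 299.0], [491.0, 353.0]]
plate ((387.3640441894531, 237.0386962890625), (61.77832794189453, 63.905765533447266), 135.0675048828125) [ 533.0484024  -293.90684865   21.        ]
plate ((314.89898681640625, 192.28846740722656), (26.493398666381836, 62.80733871459961), 92.20558166503906) [ 530.21049738 -293.13946042   21.        ]
plate ((387.3640441894531, 237.0386962890625), (61.77832794189453, 63.905765533447266), 135.0675048828125) [ 534.6530237  -297.12745514    7.        ]
plate ((314.89898681640625, 192.28846740722656), (26.493398666381836, 62.80733871459961), 92.20558166503906) [ 528.63660587 -319.45712828    7.        ]
[273.0, 207.8, 302.3, 244.1] [557.58668225  30.35747505  70.        ]
```

View pics/crop.png

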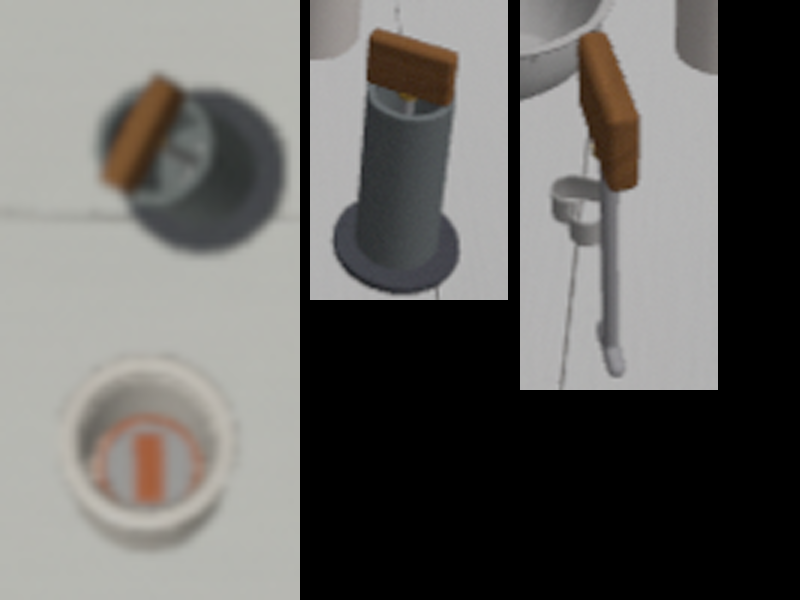

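The crop confirms the choice: the smaller key hangs in the stand, and the other is a longer key leaning loose. The slot in the crock shows as an orange bar at crop (148,468), which is full-picture pixel (286.7,227), lying along image rows, so roughly world x. Next I fit the poses precisely.

```bash
cat >> h.py <<'E'
from scipy.optimize import minimize
def hull_iou(P,pts,soft,box,fill=None):
    x0,y0,x1,y1=box;S=8
    u=np.array([(proj(P,t)+0.5-[x0,y0])*S-0.5 for t in pts],np.float32)
    m=np.zeros(((y1-y0)*S,(x1-x0)*S),np.uint8); cv2.fillConvexPoly(m,np.round(cv2.convexHull(u)*16).astype(np.int32),255,shift=4)
    r=cv2.resize(m,(x1-x0,y1-y0),interpolation=cv2.INTER_AREA)/255.; r=cv2.GaussianBlur(r,(0,0),.5); return ((r-soft)**2).sum()
def soft(P,box,lo,hi):
    x0,y0,x1,y1=box;I=P["img"][y0:y1,x0:x1].astype(float);return np.clip((I[...,2]-I[...,0]-lo)/(hi-lo),0,1)
def boxpts(x,y,yaw,L,W,z0,z1):
    c,s=np.cos(yaw),np.sin(yaw);return [(x+c*a-s*b,y+s*a+c*b,z) for a in(-L/2,L/2) for b in(-W/2,W/2) for z in(z0,z1)]
def fit(f,x0,st):
    b=min((minimize(f,np.array(x0)+np.array(st)*d,method="Nelder-Mead",options=dict(initial_simplex=None,xatol=.01,fatol=1e-3)) for d in([0]*len(x0),[1]*len(x0),[-1]*len(x0),[1,-1]+[0]*(len(x0)-2))),key=lambda r:r.fun);return np.round(b.x,3),round(b.fun,2)
E
python3 - <<'E'
from h import *
p=read_camera("top");q=read_camera("side")
for nm,P,bx in(("top",p,(183,220,217,257)),("side",q,(316,246,366,292))):
    s=soft(P,bx,8,55); print(nm,"handle",fit(lambda v:hull_iou(P,boxpts(v[0],v[1],v[2],60,14,145,185),s,bx),[506,289,-.42],[5,5,.15]))
bx=(281,217,294,235); s=soft(p,bx,20,90)
I=p["img"].astype(int);print((I[217:240,276:298,2]-I[217:240,276:298,0]))
print("slot",fit(lambda v:hull_iou(p,boxpts(v[0],v[1],v[2],38,16,46,46),s,bx),[555,30,0],[3,3,.15]))
E
```

```text
top handle (array([ 5.07360e+02,  2.90984e+02, -4.30000e-01]), np.float64(21.18))
side handle (array([504.956, 288.655,  -0.569]), np.float64(104.83))
[[ 11  11  10  10  10  10  12  14  18  20  21  21  20  16  14  12  12  11
   12  12  13  13]
 [ 11  10   9  10  11  15  24  35  43  46  49  49  43  35  28  19  14  12
   12  12  13  12]
 [ 11   9   9  11  18  33  51  57  50  41  38  40  44  50  52  38  22  15
   12  11  12  13]
 [  9   9  11  19  36  52  52  37  26  21  22  21  23  25  35  46  44  27
   15  12  12  12]
 [ 10  10  18  35  50  44  23  20  34  52  56  54  45  26  15  24  41  41
   22  13  12  12]
 [  9  13  28  44  44  19   8  20  52  83  92  90  66  31   9   9  24  42
   35  18  11  12]
 [  9  16  34  46  28   8   5  19  54  89 100  95  70  33   8   3  10  30
   44  26  14  12]
 [ 10  19  36  38  14   4   4  16  47  86 100  97  75  37  10   2   6  23
   45  36  17  13]
 [ 13  26  38  34  10   3   5  14  44  84 100  97  77  39  10   3   5  19
   43  43  20  12]
 [ 15  29  44  33   9   3   4  14  43  83 101  98  77  39  10   2   4  14
   37  42  21  12]
 [ 14  28  43  33  
[... 550 characters left out ...]
11  12  13  14  12  11  14  18  18  19  18  14  11  12  13  12
   12  12  12   9]
 [ 11  12  10   9  10  11  12  12  12  13  12  12  12  13  12  13  13  12
   12  11   9   7]
 [  8  11  11  10   8   8   9  11  12  13  12  12  12  13  13  13  13  12
   11  10   7   6]
 [  7   9  12  10  11  10  11  10   9  10  10   9  11  12  12  12  11  10
    9   8   6   5]
 [  6   7   9  11  11  12  11  11  10  10  11  10  10  11  11  11  11   9
    8   6   5   5]
 [  5   6   7   8  10  11  12  11  11  11  11  11  11  11  11  12   9   8
    7   6   6   5]
 [  5   5   6   6   7   9  11  12  11  12  11  11  10  10   9   9   7   6
    5   5   5   4]]
slot (array([559.749,  34.342,   0.   ]), np.float64(6.81))
```

```bash
python3 - <<'E'
from h import *
p=read_camera("top")
I=p["img"].astype(float);D=I[...,2]-I[...,0]
W=[]
for v in range(222,231):
    d=np.clip(D[v,282:291]-12,0,None);u=(d*np.arange(282,291)).sum()/d.sum();W.append(at_z(p,u,v,46)[:2])
W=np.array(W);k=np.polyfit(W[:,0],W[:,1],1);yaw=np.arctan(k[0])
# top edge row, half level in central cols
c=D[217:226,285:288].mean(1);
e=217+np.interp(60,c[3:7],np.arange(3,7));t=at_z(p,286.4,e,46)
print("yaw",yaw,"edge",e,t,"center x",t[0]-19,"y",np.polyval(k,t[0]-19))
# weight ring ridge (rim z=48, mid radius) upper half
pts=[]
for a in np.radians(np.arange(-200,21,10)):
    rr=np.arange(6,13,.1);u=286.3+rr*np.cos(a);v=227.+rr*np.sin(a)
    g=cv2.remap(D.astype(np.float32),u.astype(np.float32)[None],v.astype(np.float32)[None],1)[0];pts.append(at_z(p,u[g.argmax()],v[g.argmax()],48)[:2])
pts=np.array(pts)
from scipy.optimize import least_squares
r=least_squares(lambda x:np.hypot(*(pts-x[:2]).T)-x[2],[558,32,26],loss="soft_l1");print("weight",r.x,np.abs(r.fun).max())
# handle top fit w/ proper simplex and z dependence
bx=(183,220,217,257)
for lo,hi in((8,55),(5,40)):
    s=soft(p,bx,lo,hi)
    f=lambda v:hull_iou(p,boxpts(v[0],v[1],v[2]/50,60,14,145,185),s,bx)
    r=minimize(f,[507,291,-22],method="Nelder-Mead",options=dict(initial_simplex=[[507,291,-22],[512,291,-22],[507,296,-22],[507,291,-27]]));print(r.x,r.x[2]/50,r.fun)
# crock outer lip / stand rim check by dark bore
cv2.imwrite("pics/x.png",p["img"])
E
```

```text
yaw 0.04772470219660892 edge 221.15841584158414 [576.24725174  34.64691811  46.        ] center x 557.2472517367022 y 34.30359862486611
weight [558.01709529  34.18173024  26.46652624] 8.089035683457272
[507.20051389 291.0204219  -23.02537824] -0.46050756474070126 21.438760909001708
[507.0951066  290.97419854 -22.11948789] -0.4423897578868132 10.192109605930447
```

Call:
jog_arm(
  motion=[
    [[33,-33,0],-0.14],
    [[67,-65,0],-0.28],
    [[100,-98,0],-0.42],
    [[133,-130,0],-0.56],
    [[167,-163,0],-0.7],
  ],
)

```text
t: 1.7
eef_pos: [283.5, -400.1, 239.8]
tcp_rot: [3.141, 0.0, 0.972]
ft_force: [0.3, -0.8, 0.1]
opening: 1.0
grip_force: 0.0
```

```bash
cat >> h.py <<'E'
def to(x,y,z,yaw,frm=None):
    """shift/turn from present (or frm=(x,y,z,yaw)) to a pose, tool axes (tool down)"""
    s=state();c=frm or (*s["eef_pos"],s["tcp_rot"][2]);d=np.array([x,y,z])-c[:3];a=c[3]
    w=(yaw-a+np.pi)%(2*np.pi)-np.pi
    return np.round([np.cos(a)*d[0]+np.sin(a)*d[1],np.sin(a)*d[0]-np.cos(a)*d[1],-d[2]],1).tolist(),round(-w,3)
def st():
    s=state();print(round(s["t"],2),np.round(s["eef_pos"],1),np.round(s["tcp_rot"],3),"F",np.round(s["ft_force"],1),"M",np.round(s["moment"],2),"op",round(s["opening"],3),"gf",round(s["grip_force"],1),"j",np.round(s["joints"],2))
E
python3 -c "
from h import *
st();s=state();y=s['tcp_rot'][2]
x0,y0,z0=s['eef_pos']
print(to(430,-150,240,y+.7)); print(to(520,80,240,y+1.4,(430,-150,240,y+.7)))
print(to(507,290.5,240,2.69,(520,80,240,y+1.4)))
"
```

```text
1.7 [ 283.5 -400.1  239.8] [3.141 0.    0.972] F [ 0.3 -0.8  0.1] M [-0.12 -0.09 -0.01] op 1.0 gf 0.0 j [-1.09  0.3   1.88  0.    0.96 -0.49]
([289.2, -19.9, -0.2], np.float64(-0.7))
([219.7, 112.8, 0.0], np.float64(-0.7))
([155.8, 142.1, -0.0], np.float64(-0.318))
```

Call:
jog_arm(
  motion=[
    [[48,-4,0],-0.14],
    [[96,-7,0],-0.28],
    [[144,-10,0],-0.42],
    [[192,-13,0],-0.56],
    [[240,-17,0],-0.7],
  ],
)

```text
t: 2.2
eef_pos: [406.0, -192.7, 239.9]
tcp_rot: [3.141, 0.001, 1.672]
ft_force: [0.7, -1.0, 0.4]
opening: 1.0
grip_force: 0.0
```

Call:
jog_arm(
  motion=[
    [[43,22,0],-0.14],
    [[86,44,0],-0.28],
    [[129,66,0],-0.42],
    [[172,88,0],-0.56],
    [[215,110,0],-0.7],
  ],
)

```text
t: 2.7
eef_pos: [494.6, 32.2, 239.9]
tcp_rot: [3.141, 0.001, 2.373]
ft_force: [0.4, -1.1, 0.6]
opening: 1.001
grip_force: 0.0
```

```bash
python3 -c "
from h import *
st();print(to(507,290.5,230,2.69))
"
```

```text
2.7 [494.6  32.2 239.9] [3.141e+00 1.000e-03 2.373e+00] F [ 0.4 -1.1  0.6] M [ 0.   -0.16  0.04] op 1.001 gf 0.0 j [-0.07  0.31  1.87 -0.    0.96 -0.87]
([170.7, 194.3, 9.9], np.float64(-0.317))
```

Call:
jog_arm(
  motion=[
    [[33,37,0],-0.06],
    [[66,75,2],-0.12],
    [[100,113,4],-0.18],
    [[133,151,6],-0.25],
    [[160,182,8],-0.317],
  ],
)

```text
t: 3.2
eef_pos: [506.8, 274.7, 231.6]
tcp_rot: [3.141, 0.0, 2.687]
ft_force: [0.5, -0.2, -0.3]
opening: 1.002
grip_force: 0.0
```

```bash
python3 -c "
from h import *
st();print(to(507,290.5,176,2.69))
q=read_camera('side');u=[proj(q,[507,290.5,z]) for z in (185,145)];print(u)
cv2.imwrite('pics/a.png',cv2.resize(q['img'][170:340,260:430],None,fx=3,fy=3))
"
```

```text
3.2 [506.8 274.7 231.6] [3.141 0.    2.687] F [ 0.5 -0.2 -0.3] M [ 0.05 -0.16 -0.01] op 1.002 gf 0.0 j [ 0.38  0.43  1.69 -0.    1.02 -0.73]
([6.8, 14.3, 55.6], np.float64(-0.003))
[array([341.20937971, 259.55783297]), array([339.57748228, 275.5450898 ])]
```

View pics/a.png

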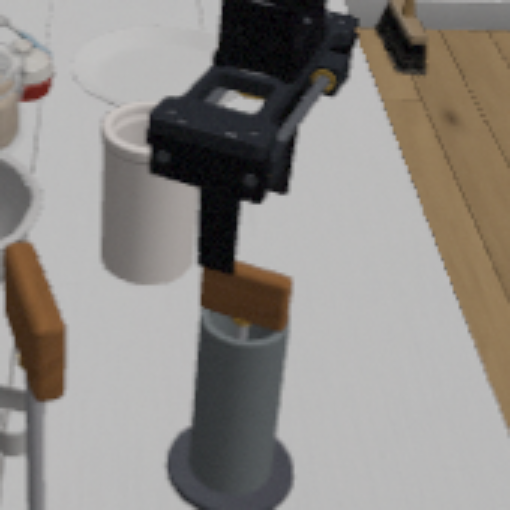

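The side picture shows the open gripper over the stand, with the handle centred at crop (247,297), or (342,269) in the full picture. The prediction was (340,268), so they agree. I go down and grip.

Call:
jog_arm(
  motion=[
    [[4,8,0],0],
    [[7,14,5],0],
    [[7,14,15],0],
    [[7,14,28],0],
    [[7,14,41],0],
  ],
)

```text
t: 3.75
eef_pos: [507.0, 286.7, 189.3]
tcp_rot: [-3.141, -0.0, 2.682]
ft_force: [0.5, 0.6, 0.0]
opening: 1.002
grip_force: 0.0
```

Call:
jog_arm(
  motion=[
    [[0,0,8],0],
    [[0,0,14],0],
    [[0,0,14],0],
  ],
)

```text
t: 4.05
eef_pos: [506.9, 287.4, 175.7]
tcp_rot: [-3.14, -0.001, 2.683]
ft_force: [1.0, 0.3, -0.3]
opening: 1.003
grip_force: 0.0
```

Call:
jog_arm(
  motion=[
    [[0,0,0],0],
    [[0,0,0],0],
    [[0,0,0],0],
    [[0,0,0],0],
    [[0,0,0],0],
  ],
  grip=1,
)

```text
t: 4.55
eef_pos: [507.1, 287.8, 176.8]
tcp_rot: [3.141, 0.0, 2.684]
ft_force: [-0.6, 0.1, -0.0]
opening: 0.634
grip_force: 0.0
```

```bash
python3 -c "
from h import *
st()
"
```

```text
4.55 [507.1 287.8 176.8] [3.141 0.    2.684] F [-0.6  0.1 -0. ] M [ 0.05 -0.14  0.02] op 0.634 gf 0.0 j [ 0.4   0.5   1.73 -0.    0.91 -0.71]
```

Call:
jog_arm(
  motion=[
    [[1,2,0],0],
    [[1,2,0],0],
    [[1,2,0],0],
    [[1,2,0],0],
    [[1,2,0],0],
  ],
  grip=1,
)

```text
t: 5.05
eef_pos: [507.0, 290.0, 176.6]
tcp_rot: [-3.142, 0.0, 2.684]
ft_force: [0.4, -0.2, -0.4]
opening: 0.218
grip_force: 0.0
```

Call:
jog_arm(
  motion=[
    [[0,0,0],0],
    [[0,0,0],0],
    [[0,0,0],0],
    [[0,0,0],0],
    [[0,0,0],0],
  ],
)

```text
t: 5.55
eef_pos: [507.0, 289.9, 176.6]
tcp_rot: [-3.141, 0.0, 2.684]
ft_force: [-0.7, 0.2, 0.8]
opening: 0.148
grip_force: 30.0
```

```bash
python3 -c "
from h import *
st();st()
"
```

```text
5.55 [507.  289.9 176.6] [-3.141  0.     2.684] F [-0.7  0.2  0.8] M [-0.09 -0.08  0.04] op 0.148 gf 30.0 j [ 0.41  0.5   1.73 -0.    0.91 -0.71]
5.55 [507.  289.9 176.6] [-3.141  0.     2.684] F [-0.7  0.2  0.8] M [-0.09 -0.08  0.04] op 0.148 gf 30.0 j [ 0.41  0.5   1.73 -0.    0.91 -0.71]
```

Call:
jog_arm(
  motion=[
    [[0,0,-15],0],
    [[0,0,-40],0],
    [[0,0,-75],0],
    [[0,0,-112],0],
    [[0,0,-147],0],
  ],
)

```text
t: 6.05
eef_pos: [506.8, 290.0, 325.0]
tcp_rot: [-3.142, -0.0, 2.684]
ft_force: [-0.0, 1.1, -1.2]
opening: 0.144
grip_force: 30.0
```

```bash
python3 -c "
from h import *
st();print(to(557.5,34.2,323,3.19))
"
```

```text
6.05 [506.8 290.  325. ] [-3.142 -0.     2.684] F [-0.   1.1 -1.2] M [ 0.07 -0.21  0.04] op 0.144 gf 30.0 j [ 0.41  0.36  1.54 -0.    1.24 -0.71]
([-158.5, -207.0, 2.0], np.float64(-0.506))
```

Call:
jog_arm(
  motion=[
    [[-18,-24,0],-0.08],
    [[-45,-59,0],-0.16],
    [[-76,-99,0],-0.24],
    [[-107,-140,0],-0.33],
    [[-135,-176,0],-0.42],
  ],
)

```text
t: 6.55
eef_pos: [550.3, 70.5, 323.6]
tcp_rot: [-3.142, 0.0, 3.108]
ft_force: [0.8, 0.7, -0.5]
opening: 0.148
grip_force: 30.0
```

```bash
python3 -c "
from h import *
st();print(to(557.5,34.2,323,3.19))
"
```

```text
6.55 [550.3  70.5 323.6] [-3.142  0.     3.108] F [ 0.8  0.7 -0.5] M [ 0.11 -0.21 -0.03] op 0.148 gf 30.0 j [ 0.01  0.31  1.62 -0.    1.21 -1.53]
([-8.5, -36.1, 0.6], np.float64(-0.082))
```

Call:
jog_arm(
  motion=[
    [[-4,-16,0],-0.04],
    [[-7,-29,0],-0.08],
    [[-8.5,-36,0],-0.082],
    [[-8.5,-36,0],-0.082],
    [[-8.5,-36,0],-0.082],
  ],
)

```text
t: 7.05
eef_pos: [557.3, 36.7, 323.6]
tcp_rot: [3.142, -0.0, -3.098]
ft_force: [-0.4, -0.1, -1.0]
opening: 0.142
grip_force: 30.0
```

```bash
python3 -c "
from h import *
st()
q=read_camera('side')
for n,X in (('foot',[557.5,34.2,161.5]),('rim',[557.5,34.2,140]),('g',[557.5,34.2,312])): print(n,proj(q,X))
x=np.hstack([cv2.resize(q['img'][140:270,270:350],None,fx=4.5,fy=4.5,interpolation=2)])
cv2.imwrite('pics/b.png',x);st()
"
```

```text
7.05 [557.3  36.7 323.6] [ 3.142 -0.    -3.098] F [-0.4 -0.1 -1. ] M [ 0.14 -0.12 -0.01] op 0.142 gf 30.0 j [-0.05  0.32  1.61  0.    1.22 -1.67]
foot [311.18966095 204.02104288]
rim [310.8232622  211.35201791]
g [314.02300775 147.69452746]
7.1 [557.3  36.8 323.6] [ 3.142 -0.    -3.097] F [-0.4  0.1 -0.7] M [ 0.12 -0.13  0.05] op 0.148 gf 30.0 j [-0.05  0.32  1.61  0.    1.22 -1.67]
```

View pics/b.png

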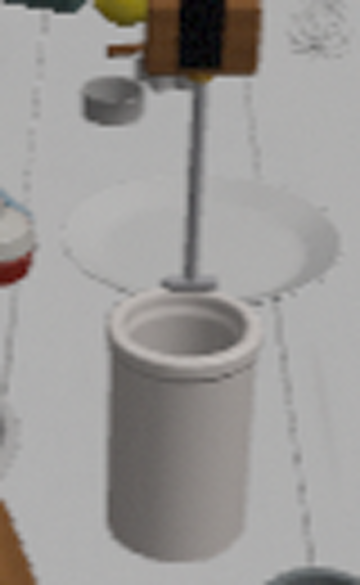

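The side crop shows the key hanging just above the crock, with its foot at crop (190,284), or (312,203), and the crock rim centred at about (186,327), or (311,213). That matches the predictions within a pixel or so. I descend to just above the cap.

Call:
jog_arm(
  motion=[
    [[0,-2.4,8],0],
    [[0,-2.4,25],0],
    [[0,-2.4,50],0],
    [[0,-2.4,75],0],
    [[0,-2.4,95],0],
  ],
)

```text
t: 7.6
eef_pos: [557.0, 34.2, 226.8]
tcp_rot: [3.142, -0.001, -3.097]
ft_force: [0.1, 0.1, -0.4]
opening: 0.145
grip_force: 30.0
```

Call:
jog_arm(
  motion=[
    [[0,0,7],0],
    [[0,0,12],0],
    [[0,0,12],0],
  ],
)

```text
t: 7.9
eef_pos: [557.6, 33.9, 216.6]
tcp_rot: [-3.141, 0.0, -3.097]
ft_force: [0.2, -0.0, -1.2]
opening: 0.144
grip_force: 30.0
```

```bash
python3 -c "
from h import *
st();print(to(557.6,34.3,215,3.19))
"
```

```text
7.9 [557.6  33.9 216.6] [-3.141  0.    -3.097] F [ 0.2 -0.  -1.2] M [ 0.11 -0.14 -0.02] op 0.144 gf 30.0 j [-0.06  0.42  1.75 -0.    0.97 -1.67]
([0.0, 0.4, 1.6], np.float64(-0.004))
```

Now a gentle probe downward: cap contact would be at TCP z ≈ 207.6.

Call:
jog_arm(
  motion=[
    [[0,0.3,3],0],
    [[0,0.3,6],0],
    [[0,0.3,8],0],
    [[0,0.3,9.5],0],
    [[0,0.3,10.5],0],
  ],
)

```text
t: 8.4
eef_pos: [557.5, 34.0, 206.1]
tcp_rot: [-3.141, 0.0, -3.097]
ft_force: [0.3, -0.3, -0.7]
opening: 0.147
grip_force: 30.0
```

Call:
jog_arm(
  motion=[
    [[0,0,0.7],0],
    [[0,0,1.4],0],
    [[0,0,2],0],
  ],
)

```text
t: 8.7
eef_pos: [557.6, 34.0, 204.1]
tcp_rot: [-3.141, 0.0, -3.097]
ft_force: [0.7, 0.3, -1.4]
opening: 0.144
grip_force: 30.0
```

Call:
jog_arm(
  motion=[
    [[0,0,1.5],0],
    [[0,0,3],0],
    [[0,0,4.5],0],
    [[0,0,6],0],
    [[0,0,7.5],0],
  ],
)

```text
t: 9.2
eef_pos: [557.5, 34.0, 196.4]
tcp_rot: [-3.141, -0.0, -3.097]
ft_force: [0.3, 1.2, -1.9]
opening: 0.146
grip_force: 30.0
```

Call:
jog_arm(
  motion=[
    [[0,0,2],0],
    [[0,0,4],0],
    [[0,0,6],0],
    [[0,0,8],0],
    [[0,0,10],0],
  ],
)

```text
t: 9.7
eef_pos: [557.5, 34.0, 186.4]
tcp_rot: [-3.141, -0.0, -3.097]
ft_force: [-0.6, -0.3, -0.8]
opening: 0.149
grip_force: 30.0
```

Call:
jog_arm(
  motion=[
    [[0,0,1.5],0],
    [[0,0,3],0],
    [[0,0,4],0],
  ],
)

```text
t: 10.0
eef_pos: [557.5, 34.0, 182.5]
tcp_rot: [-3.141, -0.0, -3.097]
ft_force: [-0.3, -0.9, -2.0]
opening: 0.147
grip_force: 30.0
```

The bar dropped through without contact, and its foot is at z ≈ 21 in the cavity. Now the quarter turn.

Call:
jog_arm(
  motion=[
    [[0,0,0],0.1],
    [[0,0,0],0.24],
    [[0,0,0],0.38],
    [[0,0,0],0.52],
    [[0,0,0],0.66],
  ],
)

```text
t: 10.5
eef_pos: [557.6, 34.0, 182.6]
tcp_rot: [-3.142, 0.0, 2.52]
ft_force: [-0.4, 0.3, -0.7]
opening: 0.151
grip_force: 30.0
```

Call:
jog_arm(
  motion=[
    [[0,0,0],0.14],
    [[0,0,0],0.28],
    [[0,0,0],0.42],
    [[0,0,0],0.56],
    [[0,0,0],0.7],
  ],
)

```text
t: 11.0
eef_pos: [557.5, 34.0, 182.6]
tcp_rot: [3.142, 0.0, 1.82]
ft_force: [0.5, -0.0, -1.8]
opening: 0.149
grip_force: 30.0
```

Call:
jog_arm(
  motion=[
    [[0,0,0],0.04],
    [[0,0,0],0.04],
  ],
)

```text
t: 11.2
eef_pos: [557.6, 34.0, 182.6]
tcp_rot: [3.142, 0.0, 1.785]
ft_force: [0.2, 0.5, -0.4]
opening: 0.146
grip_force: 30.0
```

```bash
python3 -c "
from h import *
st()
"
```

```text
11.2 [557.6  34.  182.6] [3.142 0.    1.785] F [ 0.2  0.5 -0.4] M [-0.07 -0.07 -0.04] op 0.146 gf 30.0 j [-0.06  0.46  1.79 -0.    0.89 -0.27]
```

Call:
jog_arm(
  motion=[
    [[0,0,-3],0],
    [[0,0,-6],0],
    [[0,0,-8.5],0],
    [[0,0,-10.5],0],
    [[0,0,-12.5],0],
  ],
)

```text
t: 11.7
eef_pos: [557.3, 34.1, 195.0]
tcp_rot: [-3.141, -0.0, 1.786]
ft_force: [-0.0, -0.8, -5.6]
opening: 0.144
grip_force: 30.0
```

Call:
jog_arm(
  motion=[
    [[0,0,-2],0],
    [[0,0,-4],0],
    [[0,0,-7],0],
    [[0,0,-10],0],
    [[0,0,-13],0],
  ],
)

```text
t: 12.2
eef_pos: [557.5, 34.1, 208.4]
tcp_rot: [3.142, 0.0, 1.786]
ft_force: [-0.3, 1.1, -4.6]
opening: 0.144
grip_force: 30.0
```

```bash
python3 -c "
from h import *
st()
"
```

```text
12.2 [557.5  34.1 208.4] [3.142 0.    1.786] F [-0.3  1.1 -4.6] M [-0.02 -0.13  0.05] op 0.144 gf 30.0 j [-0.06  0.43  1.76 -0.    0.95 -0.27]
```

Call:
jog_arm(
  motion=[
    [[0,0,-5],0],
    [[0,0,-15],0],
    [[0,0,-30],0],
    [[0,0,-47],0],
    [[0,0,-65],0],
  ],
)

```text
t: 12.7
eef_pos: [557.4, 34.1, 274.4]
tcp_rot: [3.142, 0.0, 1.786]
ft_force: [-1.0, -0.8, -4.5]
opening: 0.148
grip_force: 30.0
```

Call:
jog_arm(
  motion=[
    [[0,0,-20],0],
    [[0,0,-40],0],
    [[0,0,-60],0],
    [[0,0,-74],0],
    [[0,0,-82],0],
  ],
)

```text
t: 13.2
eef_pos: [557.5, 34.1, 357.0]
tcp_rot: [3.14, 0.001, 1.786]
ft_force: [-0.6, -0.6, -5.8]
opening: 0.146
grip_force: 30.0
```

```bash
python3 -c "
from h import *
st();y=state()['tcp_rot'][2]
print(to(533,-294,350,y))
q=read_camera('side');cv2.imwrite('pics/c.png',cv2.resize(q['img'][60:280,230:390],None,fx=2.5,fy=2.5))
"
```

```text
13.2 [557.5  34.1 357. ] [3.140e+00 1.000e-03 1.786e+00] F [-0.6 -0.6 -5.8] M [-0.01 -0.19 -0.05] op 0.146 gf 30.0 j [-0.06  0.3   1.55 -0.    1.29 -0.27]
([-315.3, -94.0, 7.0], np.float64(-0.0))
```

View pics/c.png

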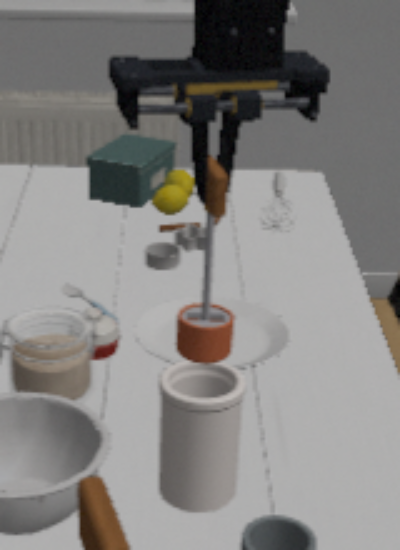

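The weight (crop (207,330)) hangs level on the key, clear of the crock rim (crop (202,385)). I carry it over to the plate.

Call:
jog_arm(
  motion=[
    [[-6,-2,0],0],
    [[-20,-6,0],0],
    [[-42,-13,0],0],
    [[-70,-21,0],0],
    [[-100,-30,0],0],
  ],
)

```text
t: 13.75
eef_pos: [549.0, -71.8, 354.3]
tcp_rot: [-3.14, -0.0, 1.786]
ft_force: [0.4, -0.2, -5.4]
opening: 0.142
grip_force: 30.0
```

Call:
jog_arm(
  motion=[
    [[-32,-10,0],0],
    [[-64,-19,0],0],
    [[-96,-29,0],0],
    [[-126,-38,0],0],
    [[-154,-46,0],0],
  ],
)

```text
t: 14.25
eef_pos: [536.5, -232.8, 354.2]
tcp_rot: [-3.14, -0.001, 1.785]
ft_force: [0.3, 0.6, -4.6]
opening: 0.146
grip_force: 30.0
```

Call:
jog_arm(
  motion=[
    [[-24,-7,0],0],
    [[-42,-12,0],0],
    [[-54,-16,0],0],
    [[-60,-18,0],0],
    [[-61,-18,0],0],
  ],
)

```text
t: 14.75
eef_pos: [532.8, -294.0, 354.9]
tcp_rot: [-3.141, -0.0, 1.785]
ft_force: [0.3, -0.1, -4.6]
opening: 0.143
grip_force: 30.0
```

```bash
python3 -c "
from h import *
st();y=state()['tcp_rot'][2]
print(to(533,-294,350,y))
"
```

```text
14.75 [ 532.8 -294.   354.9] [-3.141 -0.     1.785] F [ 0.3 -0.1 -4.6] M [-0.02 -0.09  0.  ] op 0.143 gf 30.0 j [-0.61  0.38  1.44  0.    1.33 -0.83]
([-0.0, 0.2, 4.9], np.float64(-0.0))
```

Call:
jog_arm(
  motion=[
    [[0,0,8],0],
    [[0,0,24],0],
    [[0,0,44],0],
    [[0,0,66],0],
    [[0,0,88],0],
  ],
)

```text
t: 15.25
eef_pos: [533.0, -292.6, 266.1]
tcp_rot: [3.141, -0.0, 1.787]
ft_force: [0.2, -0.4, -4.8]
opening: 0.149
grip_force: 30.0
```

Call:
jog_arm(
  motion=[
    [[0,0,20],0],
    [[0,0,38],0],
    [[0,0,51],0],
    [[0,0,59],0],
    [[0,0,62],0],
  ],
)

```text
t: 15.75
eef_pos: [532.9, -293.4, 204.5]
tcp_rot: [-3.141, -0.0, 1.786]
ft_force: [-0.6, 0.9, -4.4]
opening: 0.147
grip_force: 30.0
```

Call:
jog_arm(
  motion=[
    [[0,0,2],0],
    [[0,0,4],0],
    [[0,0,6],0],
    [[0,0,7.5],0],
    [[0,0,9],0],
  ],
)

```text
t: 16.25
eef_pos: [532.9, -293.8, 196.2]
tcp_rot: [3.141, 0.0, 1.786]
ft_force: [-0.2, 0.3, -4.9]
opening: 0.142
grip_force: 30.0
```

Call:
jog_arm(
  motion=[
    [[0,0,1],0],
    [[0,0,2],0],
    [[0,0,3],0],
    [[0,0,4],0],
    [[0,0,5],0],
  ],
)

```text
t: 16.75
eef_pos: [533.1, -293.9, 191.4]
tcp_rot: [3.141, 0.001, 1.786]
ft_force: [-0.2, -0.4, -1.3]
opening: 0.147
grip_force: 30.0
```

```bash
python3 -c "
from h import *
st()
"
```

```text
16.75 [ 533.1 -293.9  191.4] [3.141e+00 1.000e-03 1.786e+00] F [-0.2 -0.4 -1.3] M [-0.06 -0.14 -0.01] op 0.147 gf 30.0 j [-0.61  0.52  1.65 -0.    0.97 -0.83]
```

Call:
jog_arm(
  motion=[
    [[0,0,2],0],
    [[0,0,4],0],
    [[0,0,6],0],
    [[0,0,8],0],
    [[0,0,9],0],
  ],
)

```text
t: 17.25
eef_pos: [532.9, -293.8, 181.9]
tcp_rot: [-3.141, 0.0, 1.786]
ft_force: [-0.1, 0.1, -0.8]
opening: 0.144
grip_force: 30.0
```

Call:
jog_arm(
  motion=[
    [[0,0,0],-0.1],
    [[0,0,0],-0.24],
    [[0,0,0],-0.38],
    [[0,0,0],-0.52],
    [[0,0,0],-0.66],
  ],
)

```text
t: 17.75
eef_pos: [532.9, -293.8, 182.1]
tcp_rot: [-3.142, 0.0, 2.452]
ft_force: [0.3, -1.0, -1.4]
opening: 0.148
grip_force: 30.0
```

Call:
jog_arm(
  motion=[
    [[0,0,0],-0.14],
    [[0,0,0],-0.28],
    [[0,0,0],-0.42],
    [[0,0,0],-0.56],
    [[0,0,0],-0.7],
  ],
)

```text
t: 18.25
eef_pos: [532.9, -293.8, 182.1]
tcp_rot: [-3.141, 0.0, -3.132]
ft_force: [0.5, -0.1, -1.5]
opening: 0.144
grip_force: 30.0
```

Call:
jog_arm(
  motion=[
    [[0,0,0],-0.04],
    [[0,0,0],-0.04],
    [[0,0,0],-0.04],
  ],
)

```text
t: 18.55
eef_pos: [532.9, -293.8, 182.1]
tcp_rot: [-3.142, 0.0, -3.099]
ft_force: [0.5, -0.6, -1.5]
opening: 0.145
grip_force: 30.0
```

```bash
python3 -c "
from h import *
st()
"
```

```text
18.55 [ 532.9 -293.8  182.1] [-3.142  0.    -3.099] F [ 0.5 -0.6 -1.5] M [ 0.15 -0.23  0.  ] op 0.145 gf 30.0 j [-0.61  0.53  1.66 -0.    0.95 -2.23]
```

Lift, with force checks around where the bar passes the cap (TCP ≈ 191–208).

Call:
jog_arm(
  motion=[
    [[0,0,-3],0],
    [[0,0,-6],0],
    [[0,0,-8],0],
    [[0,0,-9.5],0],
    [[0,0,-11],0],
  ],
)

```text
t: 19.05
eef_pos: [532.9, -293.8, 193.3]
tcp_rot: [-3.141, 0.0, -3.098]
ft_force: [-0.7, 0.0, -0.9]
opening: 0.143
grip_force: 30.0
```

Call:
jog_arm(
  motion=[
    [[0,0,-1],0],
    [[0,0,-2],0],
    [[0,0,-3],0],
  ],
)

```text
t: 19.35
eef_pos: [532.9, -293.7, 196.2]
tcp_rot: [-3.142, -0.0, -3.097]
ft_force: [0.2, -0.4, -2.2]
opening: 0.144
grip_force: 30.0
```

Call:
jog_arm(
  motion=[
    [[0,0,-3],0],
    [[0,0,-6],0],
    [[0,0,-9],0],
    [[0,0,-12],0],
    [[0,0,-16],0],
  ],
)

```text
t: 19.85
eef_pos: [532.9, -293.7, 212.4]
tcp_rot: [-3.142, -0.0, -3.097]
ft_force: [-0.0, -0.1, -1.7]
opening: 0.148
grip_force: 30.0
```

Call:
jog_arm(
  motion=[
    [[0,0,-10],0],
    [[0,0,-28],0],
    [[0,0,-56],0],
    [[0,0,-86],0],
    [[0,0,-114],0],
  ],
)

```text
t: 20.35
eef_pos: [532.8, -293.7, 328.2]
tcp_rot: [-3.141, 0.001, -3.097]
ft_force: [-0.3, 0.0, -1.4]
opening: 0.146
grip_force: 30.0
```

```bash
python3 -c "
from h import *
st()
print(to(560,-90,326,2.95)); print(to(507,289.9,326,2.684))
q=read_camera('side');cv2.imwrite('pics/d.png',cv2.resize(q['img'][100:260,250:390],None,fx=3,fy=3))
"
```

```text
20.35 [ 532.8 -293.7  328.2] [-3.141e+00  1.000e-03 -3.097e+00] F [-0.3  0.  -1.4] M [ 0.09 -0.15  0.03] op 0.146 gf 30.0 j [-0.61  0.39  1.48 -0.    1.27 -2.23]
([-36.2, 202.3, 2.2], np.float64(0.236))
([-0.0, 584.2, 2.2], np.float64(0.502))
```

View pics/d.png

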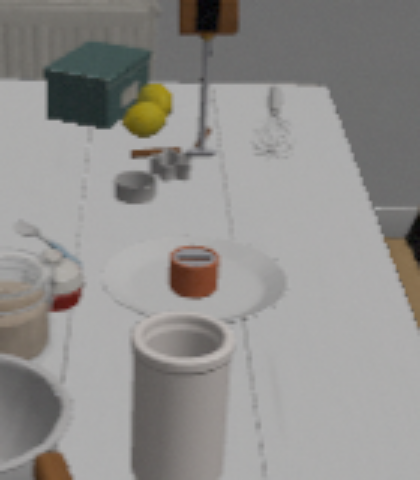

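The weight stands upright in the middle of the plate at crop (194,272), and the key is free. Back to the stand.

Call:
jog_arm(
  motion=[
    [[0,20,0],0],
    [[0,60,0],0],
    [[0,105,0],0],
    [[0,150,0],0],
    [[0,195,0],0],
  ],
)

```text
t: 20.9
eef_pos: [523.2, -96.4, 325.5]
tcp_rot: [3.141, -0.001, -3.098]
ft_force: [0.5, 0.6, -2.0]
opening: 0.146
grip_force: 30.0
```

Call:
jog_arm(
  motion=[
    [[0,45,0],0],
    [[0,90,0],0],
    [[0,135,0],0],
    [[0,180,0],0.1],
    [[0,225,0],0.2],
  ],
)

```text
t: 21.4
eef_pos: [512.9, 128.2, 325.6]
tcp_rot: [-3.141, -0.001, 2.982]
ft_force: [0.8, -0.3, -2.0]
opening: 0.146
grip_force: 30.0
```

```bash
python3 -c "
from h import *
st()
print(to(507,289.9,326,2.684))
"
```

```text
21.4 [512.9 128.2 325.6] [-3.141e+00 -1.000e-03  2.982e+00] F [ 0.8 -0.3 -2. ] M [ 0.11 -0.21 -0.01] op 0.146 gf 30.0 j [ 0.12  0.27  1.67  0.    1.2  -1.29]
([31.5, 158.7, -0.4], np.float64(0.298))
```

Call:
jog_arm(
  motion=[
    [[9,44,0],0.07],
    [[18,88,0],0.14],
    [[25,125,0],0.22],
    [[30,150,0],0.29],
    [[31.5,158.5,0],0.298],
  ],
)

```text
t: 21.9
eef_pos: [506.3, 289.9, 325.2]
tcp_rot: [-3.141, -0.001, 2.689]
ft_force: [1.2, 0.0, -1.3]
opening: 0.147
grip_force: 30.0
```

Call:
jog_arm(
  motion=[
    [[0,0,0],0],
    [[0,0,0],0],
  ],
)

```text
t: 22.1
eef_pos: [507.5, 286.6, 325.8]
tcp_rot: [-3.141, -0.0, 2.689]
ft_force: [0.3, -0.3, -0.2]
opening: 0.147
grip_force: 30.0
```

```bash
python3 -c "
from h import *
st()
print(to(507,289.9,326,2.684))
"
```

```text
22.1 [507.5 286.6 325.8] [-3.141 -0.     2.689] F [ 0.3 -0.3 -0.2] M [-0.04 -0.13  0.01] op 0.147 gf 30.0 j [ 0.4   0.36  1.55 -0.    1.24 -0.72]
([1.9, 2.7, -0.2], np.float64(0.005))
```

Call:
jog_arm(
  motion=[
    [[1,2,0],0],
    [[1.9,2.7,10],0],
    [[1.9,2.7,30],0],
    [[1.9,2.7,55],0],
    [[1.9,2.7,80],0],
  ],
)

```text
t: 22.6
eef_pos: [507.2, 289.9, 244.8]
tcp_rot: [-3.142, 0.0, 2.687]
ft_force: [0.3, -0.4, -1.4]
opening: 0.147
grip_force: 30.0
```

Call:
jog_arm(
  motion=[
    [[0,0,20],0],
    [[0,0,38],0],
    [[0,0,51],0],
    [[0,0,58],0],
    [[0,0,62],0],
  ],
)

```text
t: 23.1
eef_pos: [507.3, 290.4, 183.6]
tcp_rot: [-3.141, -0.0, 2.688]
ft_force: [0.3, 0.2, -1.0]
opening: 0.148
grip_force: 30.0
```

```bash
python3 -c "
from h import *
st()
print(to(507,289.9,176.6,2.684))
"
```

```text
23.1 [507.3 290.4 183.6] [-3.141 -0.     2.688] F [ 0.3  0.2 -1. ] M [ 0.06 -0.16  0.04] op 0.148 gf 30.0 j [ 0.41  0.5   1.72 -0.    0.92 -0.71]
([0.1, -0.6, 7.0], np.float64(0.004))
```

Call:
jog_arm(
  motion=[
    [[0,-0.5,2],0],
    [[0,-0.5,4],0],
    [[0,-0.5,5.5],0],
    [[0,-0.5,6.5],0],
    [[0,-0.5,7],0],
  ],
)

```text
t: 23.6
eef_pos: [507.1, 290.1, 177.2]
tcp_rot: [3.141, 0.0, 2.688]
ft_force: [-0.3, -0.4, -0.6]
opening: 0.149
grip_force: 30.0
```

```bash
python3 -c "
from h import *
st()
"
```

```text
23.6 [507.1 290.1 177.2] [3.141 0.    2.688] F [-0.3 -0.4 -0.6] M [ 0.07 -0.19 -0.01] op 0.149 gf 30.0 j [ 0.41  0.5   1.73 -0.    0.91 -0.71]
```

Call:
jog_arm(
  motion=[
    [[0,0,0.5],0],
    [[0,0,0.9],0],
    [[0,0,0.9],0],
  ],
)

```text
t: 23.9
eef_pos: [507.1, 290.1, 176.5]
tcp_rot: [3.141, 0.0, 2.688]
ft_force: [-1.5, -0.0, 3.9]
opening: 0.146
grip_force: 30.0
```

Call:
jog_arm(
  motion=[
    [[0,0,0],0],
    [[0,0,0],0],
    [[0,0,0],0],
    [[0,0,0],0],
    [[0,0,0],0],
  ],
  grip=0.4,
)

```text
t: 24.4
eef_pos: [507.1, 290.1, 176.1]
tcp_rot: [-3.141, 0.0, 2.688]
ft_force: [-0.3, 0.1, -0.2]
opening: 0.511
grip_force: 0.0
```

Call:
jog_arm(
  motion=[
    [[0,0,0],0],
    [[0,0,0],0],
    [[0,0,0],0],
    [[0,0,0],0],
  ],
)

```text
t: 24.8
eef_pos: [507.1, 290.1, 176.2]
tcp_rot: [-3.142, 0.0, 2.688]
ft_force: [0.3, -0.1, -0.9]
opening: 0.597
grip_force: 0.0
```

Call:
jog_arm(
  motion=[
    [[0,0,-8],0],
    [[0,0,-25],0],
    [[0,0,-50],0],
    [[0,0,-80],0],
    [[0,0,-105],0],
  ],
)

```text
t: 25.3
eef_pos: [507.1, 290.1, 283.4]
tcp_rot: [3.141, 0.001, 2.688]
ft_force: [0.7, -0.1, -0.6]
opening: 0.6
grip_force: 0.0
```

Call:
jog_arm(
  motion=[
    [[-40,-10,0],0],
    [[-80,-20,0],0],
    [[-120,-30,0],0],
    [[-140,-35,0],0],
    [[-140,-35,0],0],
  ],
)

```text
t: 25.8
eef_pos: [619.0, 195.5, 281.0]
tcp_rot: [-3.141, 0.0, 2.685]
ft_force: [0.2, -0.1, -1.3]
opening: 0.601
grip_force: 0.0
```

```bash
python3 -c "
from h import *
st()
q=read_camera('side');p=read_camera('top')
cv2.imwrite('pics/e.png',np.hstack([cv2.resize(q['img'][150:350,240:400],None,fx=2.5,fy=2.5),cv2.resize(p['img'][150:275,150:310],None,fx=2.5,fy=2.5)[:,:].copy() if 0 else cv2.resize(p['img'][150:350,170:330],None,fx=2.5,fy=2.5)]))
"
```

```text
25.8 [619.  195.5 281. ] [-3.141  0.     2.685] F [ 0.2 -0.1 -1.3] M [ 0.06 -0.17 -0.06] op 0.601 gf 0.0 j [ 0.2   0.49  1.44 -0.    1.21 -0.91]
```

View pics/e.png

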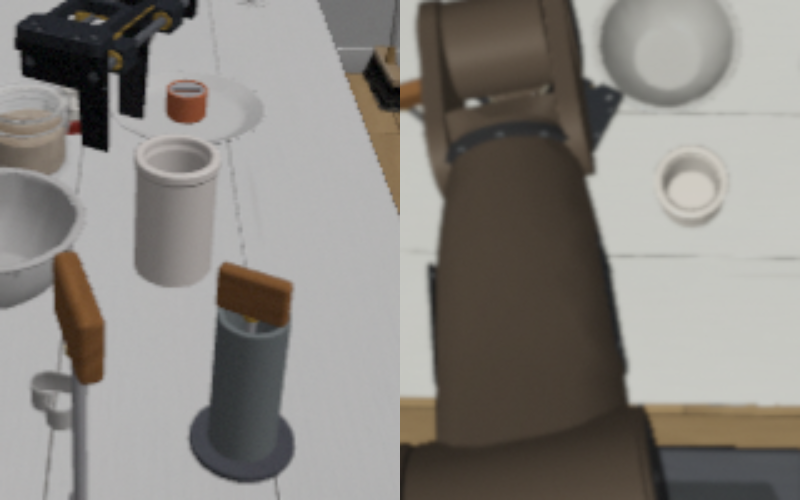

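The key hangs upright in the stand as before (left crop (254,295)). The weight stands upright mid-plate (187,102). The crock is empty and still in its place (right crop (690,185)), and the gripper touches nothing.

```bash
python3 -c "
from cell import *
print(job_done())"
```

```text
the job is handed in; nothing more can be done
None
```

The job is handed in at about 26 s: the weight stands upright in the middle of the plate, the key hangs in its stand again, and the crock and other things were not moved.

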